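# Pile tape rolls to the height gauge

## Task

Make up a pack of clear tape: pile small cream tape rolls flat, one on another, on the circle of the height gauge until the top of the pile is level with the red pointer, then stop. Keep the pile centred over the circle, and leave the roll you do not need lying on the table away from the gauge.

Things in the scene. Friction and masses are not known exactly. Their poses are not given: they have to be found in the camera images.
- gauge: fixed gauge: aluminium plate 135 x 100 x 6 mm with a dark 60 mm circle for the pile. Origin: under the circle's centre, on the table; z up. At its +x side a dark post, 58 mm high, face 65 mm from the centre, carries a red pointer towards the circle: tip 39 mm from the centre, mid-height 42 mm above the table (36 above the plate). Fingers closing along the gauge's y axis stay clear of it.
- roll_a: small roll of clear tape with a cream rim, 54 mm across and 18 mm thick, lying flat loose on the table; the three rolls are alike. Origin: centre of its underside, z up. To be gripped across its 54 mm outside.
- roll_b: small roll of clear tape with a cream rim, 54 mm across and 18 mm thick, lying flat loose on the table; the three rolls are alike. Origin: centre of its underside, z up. To be gripped across its 54 mm outside.
- roll_c: small roll of clear tape with a cream rim, 54 mm across and 18 mm thick, lying flat loose on the table; the three rolls are alike. Origin: centre of its underside, z up. To be gripped across its 54 mm outside.
Mind the look-alikes: they are no part of the job. Leave any purple or turquoise look-alike of the roll_b alone.

How it is judged:
By the outcome, as a careful person would: the job done as asked, in the order asked, and still so for the second after the job is handed in, with the robot touching nothing.
It also fails if it takes over 48 s, if anything falls off the work surface, if the arm or the gripper's body presses on something with over 40 N, if the wrist force passes 120 N, or if a joint passes its speed limit or range.

## Robot

A 6-joint arm with a two-finger parallel gripper is mounted at the origin on a cart in front of the work surface, level with it; the furniture and walls round the work are solid. World frame = base frame: x ahead of the robot, y to its left, z up, the work surface at z = 0. Lengths are in m, angles in rad, forces in N, time in s.
With the tool pointing down it reaches from about 0.35 to 0.975 m from the base axis. Payload 4.9 kg.
Tool frame: the origin (TCP) lies midway between the tips of the shut fingers; the grasp point (between the pads) lies ctrl.grip_depth behind it (ctrl.grip_depth is the distance from the TCP to the grasp point, in m); y points along the fingers, z is the direction in which the jaws open and shut, and the axes are right-handed (so a half turn about y gives the same grasp; the last joint's range is limited). The gripper opens to 85 mm and grips with 20 to 120 N. Pads are 22 mm wide; open, the fingers measure 114 mm over their backs; the gripper's body (76 mm by 85 mm) begins 54 mm behind the grasp point. The pads swing forward as they close: fully open they stand 13 mm farther back than shut.
Start: joints at [1.076, 0.053, 1.613, -0, 1.476, -0.119], TCP at [0.229, 0.581, 0.2] pointing down, gripper open.
Joint ranges: [-3.01, 3.01], [-1.01, 2.22], [0.06, 2.58], [-1.02, 4.17], [0.09, 2.62], [-3.14, 3.14]. Speed limits (rad/s): [2.57, 2.57, 3.14, 3.14, 3.14, 3.14].

## Interface

Orientations are given as a rotation vector (axis times angle).
In Python, from station import ctrl gives the robot as it stands.
- The arm moves only by the tool jog_arm, never from a script. Its argument "moves" is a list of rows, each a list of 6 numbers: the shift along the tool's x, y, z in mm, then the turn, a rotation vector about the tool's x, y, z in rad. In form: [[x, y, z, wx, wy, wz], ...]. A call has 1 to 12 rows; each row shifts and turns the commanded pose from where the row before left it, along the tool's axes as they then stand; what a row does not reach is not made up. A row lasts 1/10 s, in which the tool goes at most 50 mm and 8.59 degrees, less where a joint would pass 70% of its speed; a pose out of reach is approached as far as the arm can. A call is refused whole if a number of a shift passes 50 or a number of a turn 0.15, either way. A call with a gripper value outside its range is refused whole. "grip" is the finger opening in mm, from 0 to 85.4, set as the call begins (left out, the last holds). The fingers move at their own pace and stop on an object; "grip_force" is the grip in N (left out, the last holds). Time passes only in rows, so rows that do not move let the fingers close. It gives the time, the measured TCP pose, the force and the opening at its end, in the units of the state.
- ctrl.get_obs(): the state, without advancing time (a new reading comes with each control period).
- ctrl.get_image(name): name is "scene" or "top"; returns the picture (400x640x3 uint8, red, green, blue); there is no depth.
- ctrl.camera_params(name): a dict with "fx", "fy", "cx", "cy" (pixels), "pose" (4x4, takes a point from camera to world coordinates). Camera axes: x right, y up, looking along -z (the intrinsics and any distortion apply to the point x, -y, -z); pixel columns grow to the right and rows downward; lengths in m; the calibration is good to about 2 mm. A picture is of the moment at which its call begins. camera_params takes no time and is no camera call.
- ctrl.finish_job(): hands the job in, once; it reports no verdict.
The state is a dict: "t": time; "q": joint angles; "dq": joint speeds; "effort": joint torques, N m; "tool_pos": TCP position; "tool_rot": TCP orientation; "contact_force": force on the tool from outside, world axes, zero at the start; "wrist_torque": the same for the moment, N m; "opening": finger opening in m.
Only numpy, scipy, OpenCV 4.12 (cv2) and the standard library are available. Lean on these libraries where they do the work, as an engineer would, in place of code of your own. Each camera call takes 0.05 s, during which the arm holds its last target. There are 200 camera calls.

## Working session

There is one attempt and no reset: what is moved stays moved. The work goes in short steps, Python scripts to look and compute and a tool call to move; the robot and the scene stay as the last step left them, time stands still between calls to the robot, and variables do not carry over. Pictures are saved under pics/ and viewed, about 8 in all and at most 12, crops included, and the job is handed in when it is done.

Besides the shell and the picture viewer there is one more tool, called as name([rows], argument=value, ...), one row to a line, values as JSON. jog_arm: Moves the arm, as the interface text tells. Its arguments: {"type":"object","properties":{"moves":{"type":"array","items":{"type":"array","items":{"type":"number"}}},"grip":{"type":"number"},"grip_force":{"type":"number"}},"required":["moves"]}

```bash
mkdir -p pics
python3 - <<'E'
from station import ctrl
import cv2,numpy as np
for n in("scene","top"):
    im=ctrl.get_image(n);cv2.imwrite(f"pics/{n}0.png",im[:,:,::-1])
    p=ctrl.camera_params(n);print(n,{k:(np.round(v,4).tolist() if k=="pose" else v) for k,v in p.items()})
o=ctrl.get_obs();print(o["t"],o["tool_pos"],o["tool_rot"],o["opening"],ctrl.grip_depth)
E
```

```text
scene {'fx': 363.80839086582836, 'fy': 363.80839086582836, 'cx': 315.99922829015844, 'cy': 207.101208195317, 'pose': [[0.4636, 0.5046, -0.7283, -0.1453], [-0.8859, 0.2472, -0.3926, -0.4858], [-0.018, 0.8272, 0.5616, 0.5321], [0.0, 0.0, 0.0, 1.0]]}
top {'fx': 426.2361877536091, 'fy': 426.2361877536091, 'cx': 316.22687600765926, 'cy': 203.55277061652964, 'pose': [[-0.0034, 0.9828, -0.1848, 0.3236], [-1.0, -0.0048, -0.0069, -0.1484], [-0.0076, 0.1848, 0.9827, 0.8858], [0.0, 0.0, 0.0, 1.0]]}
0.1 [0.22905881 0.5808254  0.1987681 ] [-1.55244711  0.2953571  -0.29443479] 0.08521241512311431 0.0187
```

View pics/scene0.png

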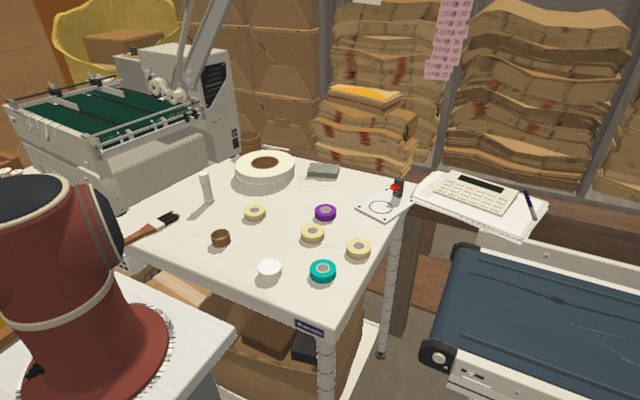

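View pics/top0.png

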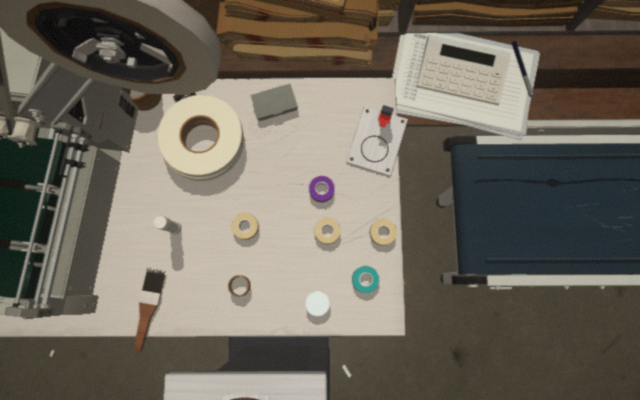

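The top view shows cream rolls at about (245,226), (328,231) and (384,232). The purple look-alike is at (322,188) and the turquoise one at (366,279). The gauge circle is at (375,149), with the red pointer at (385,117). In the scene view the rolls are at (255,212), (313,233) and (358,247), the circle at (380,207) and the pointer at (395,187).

```bash
cat > h.py <<'E'
import numpy as np,cv2
from station import ctrl
from scipy.spatial.transform import Rotation as R
def ray(n,uv):
    p=ctrl.camera_params(n);T=p["pose"]
    d=T[:3,:3]@np.array([(uv[0]-p["cx"])/p["fx"],-(uv[1]-p["cy"])/p["fy"],-1.]);return T[:3,3],d
def plane(n,uv,z):
    c,d=ray(n,uv);return c+d*(z-c[2])/d[2]
def tri(a,b):
    (c,d),(e,f)=ray("top",a),ray("scene",b)
    s,_,_,_=np.linalg.lstsq(np.c_[d,-f],e-c,rcond=None);P=c+d*s[0];Q=e+f*s[1];return (P+Q)/2,np.linalg.norm(P-Q)
def blobs(bgr,lo,hi,amin=30,amax=2000):
    m=cv2.inRange(cv2.cvtColor(bgr,cv2.COLOR_BGR2HSV),lo,hi)
    m=cv2.morphologyEx(m,cv2.MORPH_CLOSE,np.ones((3,3)))
    out=[]
    for c in cv2.findContours(m,cv2.RETR_EXTERNAL,cv2.CHAIN_APPROX_NONE)[0]:
        if amin<cv2.contourArea(c)<amax:
            x,y,w,h=cv2.boundingRect(c);out.append((cv2.contourArea(c),x,y,w,h,c))
    return out
E
python3 - <<'E'
from h import *
for n in("top","scene"):
    im=cv2.imread(f"pics/{n}0.png");hsv=cv2.cvtColor(im,cv2.COLOR_BGR2HSV)
    pts=[(245,217),(328,222),(384,241),(345,245),(375,149),(375,137),(357,155)] if n=="top" else [(255,217),(313,240),(358,254),(280,230),(380,207)]
    print(n,[hsv[v,u].tolist() for u,v in pts])
    for b in blobs(im,(15,60,90),(32,255,255),60,1200):
        if 200<b[1]<420 and 100<b[2]<320: print("cream",b[:5])
    for b in blobs(im,(0,170,80),(6,255,255),4): print("red",b[:5])
t=cv2.imread("pics/top0.png")[95:255,300:420];s=cv2.imread("pics/scene0.png")[165:265,290:430]
cv2.imwrite("pics/crop.png",np.hstack([cv2.resize(t,(375,500),interpolation=2),cv2.resize(s,(420,300),interpolation=2).__class__ and cv2.copyMakeBorder(cv2.resize(s,(420,300),interpolation=2),0,200,0,0,0)]))
E
```

```text
top [[20, 85, 202], [20, 84, 207], [20, 86, 204], [17, 33, 201], [18, 19, 199], [18, 19, 178], [17, 20, 201]]
cream (342.0, 228, 275, 22, 22)
cream (531.5, 370, 219, 27, 27)
cream (510.0, 314, 218, 26, 26)
cream (524.0, 232, 213, 27, 27)
red (68.5, 379, 114, 11, 12)
scene [[21, 89, 164], [20, 90, 156], [21, 87, 181], [23, 26, 231], [24, 15, 234]]
cream (414.5, 346, 238, 25, 22)
cream (287.5, 210, 229, 21, 20)
cream (355.5, 301, 223, 23, 21)
cream (288.5, 244, 204, 22, 18)
cream (282.0, 250, 156, 29, 14)
red (33.0, 390, 184, 11, 6)
red (5.0, 362, 132, 3, 5)
red (6.0, 326, 125, 5, 8)
```

View pics/crop.png

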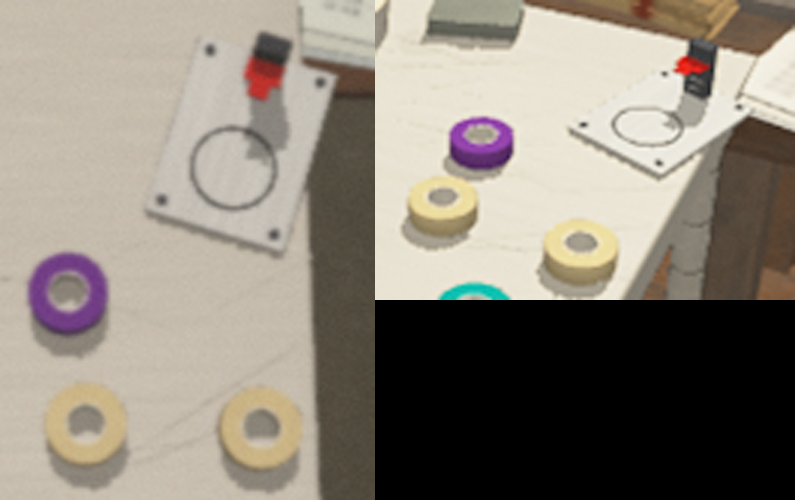

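Run:
```python
from h import *
for nm,a,b in [("rollL",(232,213,27,27),(244,204,22,18)),("rollM",(314,218,26,26),(301,223,23,21)),("rollR",(370,219,27,27),(346,238,25,22)),("tip",None,None)]:
    if a:
        ca=(a[0]+(a[2]-1)/2,a[1]+(a[3]-1)/2);cb=(b[0]+(b[2]-1)/2,b[1]+(b[3]-1)/2)
        p,e=tri(ca,cb);print(nm,"mid",p.round(4),"gap",round(e,4),"plane",plane("top",ca,.009).round(4),plane("scene",cb,.009).round(4))
f=lambda u,v:(300+(u+.5)/3.125-.5,95+(v+.5)/3.125-.5); g=lambda u,v:(290+(u-375+.5)/3-.5,165+(v+.5)/3-.5)
for nm,a,b in [("circle",(233,167),(648,126)),("screwA",(162,200),(584,125)),("screwB",(274,234),(659,163)),("screwC",(210,50),(665,74)),("screwD",(320,82),(739,107)),("tip",(262,92),(680,66))]:
    p,e=tri(f(*a),g(*b));print(nm,p.round(4),"gap",round(e,4),plane("top",f(*a),.006).round(4),plane("scene",g(*b),.006).round(4))
o=ctrl.get_obs();M=R.from_rotvec(o["tool_rot"]).as_matrix();print(M.round(3))
```

```text
rollL mid [0.4414 0.0057 0.011 ] gap 0.0006 plane [0.4418 0.0058 0.009 ] [0.4434 0.0078 0.009 ]
rollM mid [ 0.4313 -0.1632  0.0117] gap 0.0002 plane [ 0.4317 -0.1633  0.009 ] [ 0.4343 -0.1614  0.009 ]
rollR mid [ 0.4275 -0.279   0.0123] gap 0.0009 plane [ 0.4281 -0.2799  0.009 ] [ 0.4308 -0.2773  0.009 ]
circle [ 0.6092 -0.267   0.0078] gap 0.0002 [ 0.6098 -0.2673  0.006 ] [ 0.6117 -0.2662  0.006 ]
screwA [ 0.5858 -0.2179  0.0084] gap 0.0 [ 0.5865 -0.2181  0.006 ] [ 0.5892 -0.2166  0.006 ]
screwB [ 0.5612 -0.2932  0.0087] gap 0.0005 [ 0.562  -0.2939  0.006 ] [ 0.5646 -0.292   0.006 ]
screwC [ 0.6939 -0.2533  0.0095] gap 0.0001 [ 0.6954 -0.2537  0.006 ] [ 0.6995 -0.2518  0.006 ]
screwD [ 0.6697 -0.3287  0.0094] gap 0.0005 [ 0.6712 -0.3296  0.006 ] [ 0.6748 -0.3275  0.006 ]
tip [ 0.6457 -0.2804  0.0516] gap 0.003 [ 0.6641 -0.289   0.006 ] [ 0.7192 -0.2597  0.006 ]
[[ 0.93  -0.001  0.367]
 [-0.367 -0.002  0.93 ]
 [-0.    -1.    -0.002]]
```

Roll mid-heights measure 11–12 mm against an expected 9, and the plate 8–9 mm against 6. Those agree apart from a common bias of about 2 mm. The screws give a gauge yaw of about −18°. Two 18 mm rolls make up the 36 mm. I'll take M first, then R, and leave L where it is.

```bash
cat >> h.py <<'E'
def go(*targets,yaw=np.deg2rad(72)):
    o=ctrl.get_obs();M=R.from_rotvec(o["tool_rot"]).as_matrix()
    print("t",round(o["t"],2),"pos",o["tool_pos"].round(4),"open",round(o["opening"],4),"F",o["contact_force"].round(1))
    w=np.array([[np.sin(yaw),0,np.cos(yaw)],[-np.cos(yaw),0,np.sin(yaw)],[0,-1,0]])
    print("turn",R.from_matrix(M.T@w).as_rotvec().round(3));p=o["tool_pos"];B=M
    for t in targets:
        print(t,"now-axes",((B.T@(np.array(t)-p))*1000).round(1),"turned-axes",((w.T@(np.array(t)-p))*1000).round(1));p=np.array(t);B=w
E
python3 -c "
from h import *
go((.4317,-.1633,.1),(.4317,-.1633,0),(.4317,-.1633,.1),(.6098,-.267,.1))"
```

```text
t 0.1 pos [0.2291 0.5808 0.1988] open 0.0852 F [-0.2 -0.2  0.3]
turn [ 0.002 -0.062 -0.   ]
(0.4317, -0.1633, 0.1) now-axes [ 461.6   99.8 -617.6] turned-axes [ 422.7   98.8 -645.1]
(0.4317, -0.1633, 0) now-axes [  0. 100.   0.] turned-axes [  0. 100.   0.]
(0.4317, -0.1633, 0.1) now-axes [   0. -100.    0.] turned-axes [   0. -100.    0.]
(0.6098, -0.267, 0.1) now-axes [201.4   0.  -43.6] turned-axes [201.4   0.  -43.6]
```

jog_arm([
  [0, 0, 0, 0.002, -0.062, 0],
  [21, 0, -32, 0, 0, 0],
  [21, 0, -32, 0, 0, 0],
  [21, 0, -32, 0, 0, 0],
  [21, 0, -32, 0, 0, 0],
  [21, 0, -32, 0, 0, 0],
  [21, 0, -32, 0, 0, 0],
  [21, 0, -32, 0, 0, 0],
  [21, 0, -32, 0, 0, 0],
  [21, 0, -32, 0, 0, 0],
  [21, 0, -32, 0, 0, 0],
  [21, 0, -32, 0, 0, 0],
], grip=85, grip_force=40)

```text
t: 1.3
tool_pos: [0.3403, 0.1738, 0.1988]
tool_rot: [-1.555, 0.246, -0.246]
contact_force: [0.8, 0.4, -0.5]
opening: 0.0854
```

jog_arm([
  [21, 0, -32, 0, 0, 0],
  [21, 0, -32, 0, 0, 0],
  [21, 0, -32, 0, 0, 0],
  [21, 0, -32, 0, 0, 0],
  [21, 0, -32, 0, 0, 0],
  [21, 0, -32, 0, 0, 0],
  [21, 0, -32, 0, 0, 0],
  [21, 20, -32, 0, 0, 0],
  [21, 20, -32, 0, 0, 0],
  [0, 20, 0, 0, 0, 0],
  [0, 20, 0, 0, 0, 0],
  [0, 0, 0, 0, 0, 0],
])

```text
t: 2.5
tool_pos: [0.4288, -0.1558, 0.1148]
tool_rot: [-1.552, 0.252, -0.241]
contact_force: [-0.4, 0.3, -0.7]
opening: 0.0851
```

```bash
python3 -c "
from h import *
go((.4317,-.1633,.1),(.4317,-.1633,0))
im=ctrl.get_image('scene');cv2.imwrite('pics/s1.png',cv2.resize(im[130:290,200:440,::-1],(720,480),interpolation=2))"
```

```text
t 2.5 pos [ 0.4288 -0.1558  0.1148] open 0.0851 F [-0.4  0.3 -0.7]
turn [-0.004 -0.    -0.007]
(0.4317, -0.1633, 0.1) now-axes [ 5.2 14.8 -6.2] turned-axes [ 5.  14.8 -6.2]
(0.4317, -0.1633, 0) now-axes [  0. 100.   0.] turned-axes [  0. 100.   0.]
```

View pics/s1.png

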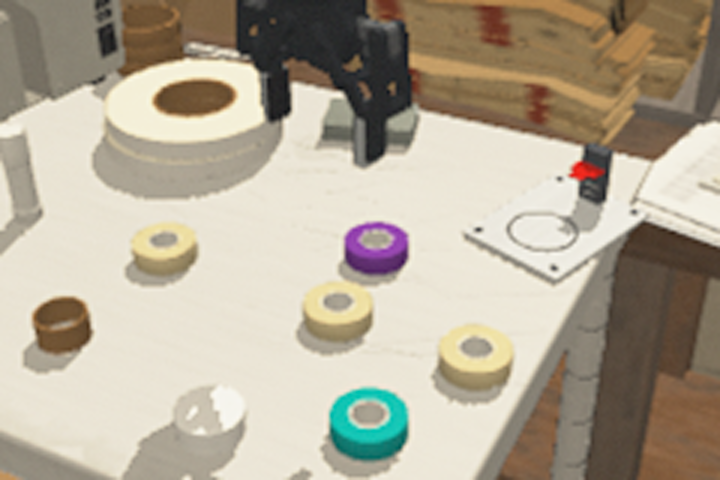

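The fingers hang over roll M at crop (338,315), and the purple and right-hand cream rolls stand clear of both finger paths. Going down.

jog_arm([
  [5, 10, -6, -0.004, 0, -0.007],
  [0, 20, 0, 0, 0, 0],
  [0, 20, 0, 0, 0, 0],
  [0, 20, 0, 0, 0, 0],
  [0, 15, 0, 0, 0, 0],
  [0, 10, 0, 0, 0, 0],
  [0, 10, 0, 0, 0, 0],
  [0, 5, 0, 0, 0, 0],
  [0, 0, 0, 0, 0, 0],
])

```text
t: 3.45
tool_pos: [0.4348, -0.1644, 0.0083]
tool_rot: [-1.56, 0.241, -0.251]
contact_force: [0.4, -0.1, 0.1]
opening: 0.085
```

```bash
python3 -c "
from h import *
go((.4317,-.1633,0.0))"
```

```text
t 3.45 pos [ 0.4348 -0.1644  0.0083] open 0.085 F [ 0.4 -0.1  0.1]
turn [0.002 0.    0.007]
(0.4317, -0.1633, 0.0) now-axes [-3.3  8.3  0.1] turned-axes [-3.3  8.3  0.1]
```

jog_arm([
  [-3, 4, 0, 0, 0, 0.005],
  [0, 4, 0, 0, 0, 0],
  [0, 0, 0, 0, 0, 0],
])

```text
t: 3.75
tool_pos: [0.4318, -0.1635, 0.0003]
tool_rot: [-1.559, 0.245, -0.247]
contact_force: [0.1, -0.5, -1.2]
opening: 0.0852
```

jog_arm([
  [0, 0, 0, 0, 0, 0],
  [0, 0, 0, 0, 0, 0],
  [0, 0, 0, 0, 0, 0],
  [0, 0, 0, 0, 0, 0],
  [0, 0, 0, 0, 0, 0],
  [0, 0, 0, 0, 0, 0],
  [0, 0, 0, 0, 0, 0],
  [0, 0, 0, 0, 0, 0],
], grip=45, grip_force=40)

```text
t: 4.55
tool_pos: [0.4321, -0.1636, 0.0006]
tool_rot: [-1.559, 0.245, -0.248]
contact_force: [-0.7, -0.7, -0.2]
opening: 0.0448
```

```bash
python3 -c "
from h import *
go((.4317,-.1633,0.1),(.6098,-.267,.1))"
```

```text
t 4.55 pos [ 0.4321 -0.1636  0.0006] open 0.0448 F [-0.7 -0.7 -0.2]
turn [0.002 0.    0.002]
(0.4317, -0.1633, 0.1) now-axes [ -0.2 -99.4  -0. ] turned-axes [ -0.4 -99.4   0.2]
(0.6098, -0.267, 0.1) now-axes [201.4   0.  -43.6] turned-axes [201.4   0.  -43.6]
```

The opening is 44.8 mm, so the fingers closed without holding the roll. Looking.

```bash
python3 -c "
from h import *
im=ctrl.get_image('scene');a=cv2.resize(im[150:290,250:410,::-1],(400,350),interpolation=2)
im=ctrl.get_image('top');b=cv2.resize(im[150:290,260:420,::-1],(400,350),interpolation=2)
cv2.imwrite('pics/s2.png',np.hstack([a,b]))"
```

```text
(no output)
```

View pics/s2.png

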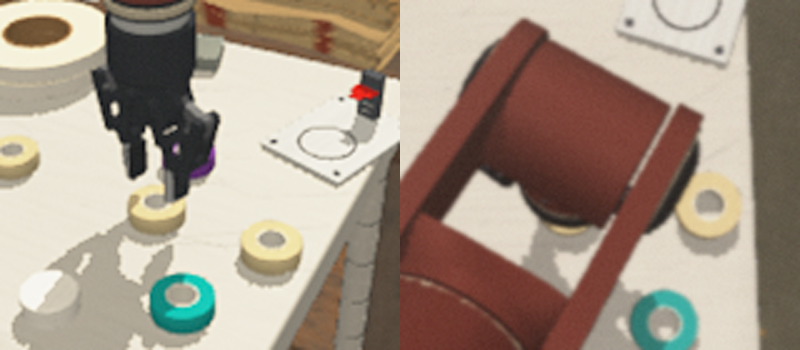

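```bash
python3 -c "
from h import *
for z in (0,.01,.02,.03): print(z,plane('scene',(304.5,220),z).round(3),plane('scene',(320.5,230),z).round(3))
im=cv2.imread('pics/s2.png')
s=ctrl.get_image('scene')[:,:,::-1].copy()
for b in blobs(s,(15,60,90),(32,255,255),60,1200):
    if 200<b[1]<420 and 200<b[2]<320: print('cream',b[:5])
cv2.imwrite('pics/s3.png',cv2.resize(s[195:255,280:350],(700,600),interpolation=0))
z=np.array([.309,.951,0]);p=ctrl.get_obs()['tool_pos']
P=ctrl.camera_params('scene');T=np.linalg.inv(P['pose'])
for h in (0,.01,.02):
  for s_ in(-.022,.022):
    c=T@np.r_[p+z*s_+[0,0,h],1];print(h,s_,(P['cx']-P['fx']*c[0]/c[2]).round(1),(P['cy']+P['fy']*c[1]/c[2]).round(1))
"
```

```text
0 [ 0.482 -0.115  0.   ] [ 0.463 -0.169  0.   ]
0.01 [ 0.47  -0.122  0.01 ] [ 0.452 -0.174  0.01 ]
0.02 [ 0.458 -0.129  0.02 ] [ 0.441 -0.18   0.02 ]
0.03 [ 0.446 -0.136  0.03 ] [ 0.429 -0.186  0.03 ]
cream (411.0, 346, 238, 25, 22)
cream (286.5, 211, 229, 20, 20)
cream (244.5, 301, 223, 23, 21)
cream (80.5, 410, 219, 12, 25)
cream (286.5, 244, 204, 22, 18)
0 -0.022 319.1 240.9
0 0.022 306.0 232.5
0.01 -0.022 319.1 237.5
0.01 0.022 305.9 229.2
0.02 -0.022 319.0 234.0
0.02 0.022 305.7 225.8
```

View pics/s3.png

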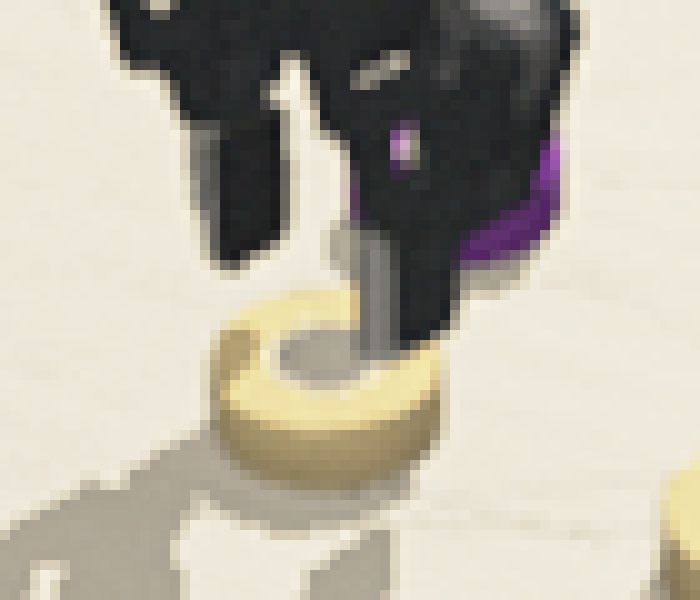

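The fingertips are above the roll. Their pixels, (303.5,221.5) and (321,229.5), put them about 30 mm up although the TCP reads 0, so the reported TCP does not match the real fingertips. The roll has not moved. I'll open and go down in small steps, watching the force.

jog_arm([
  [0, 0, 0, 0, 0, 0],
  [0, 0, 0, 0, 0, 0],
  [0, 0, 0, 0, 0, 0],
  [0, 0, 0, 0, 0, 0],
  [0, 0, 0, 0, 0, 0],
  [0, 0, 0, 0, 0, 0],
  [0, 3, 0, 0, 0, 0],
  [0, 3, 0, 0, 0, 0],
  [0, 3, 0, 0, 0, 0],
  [0, 3, 0, 0, 0, 0],
  [0, 0, 0, 0, 0, 0],
], grip=85)

```text
t: 5.8
tool_pos: [0.4316, -0.1633, -0.0121]
tool_rot: [-1.559, 0.246, -0.247]
contact_force: [0.4, 0.0, -0.0]
opening: 0.0852
```

```bash
python3 -c "
from h import *
go((.4317,-.1633,-.012))
s=ctrl.get_image('scene')[:,:,::-1].copy()
P=ctrl.camera_params('scene');T=np.linalg.inv(P['pose']);p=ctrl.get_obs()['tool_pos'];z=np.array([.309,.951,0])
for h in (.02,.04):
  for s_ in(-.0425,.0425):
    q=p+z*s_;q[2]=h;c=T@np.r_[q,1];print(h,s_,(P['cx']-P['fx']*c[0]/c[2]).round(1),(P['cy']+P['fy']*c[1]/c[2]).round(1))
cv2.imwrite('pics/s4.png',cv2.resize(s[195:255,280:350],(700,600),interpolation=0))"
```

```text
t 5.8 pos [ 0.4316 -0.1633 -0.0121] open 0.0852 F [ 0.4  0.  -0. ]
turn [0.002 0.    0.001]
(0.4317, -0.1633, -0.012) now-axes [ 0.1 -0.1  0.1] turned-axes [ 0.1 -0.1  0.1]
0.02 -0.0425 325.4 238.3
0.02 0.0425 299.7 222.4
0.04 -0.0425 325.4 231.2
0.04 0.0425 299.3 215.5
```

View pics/s4.png

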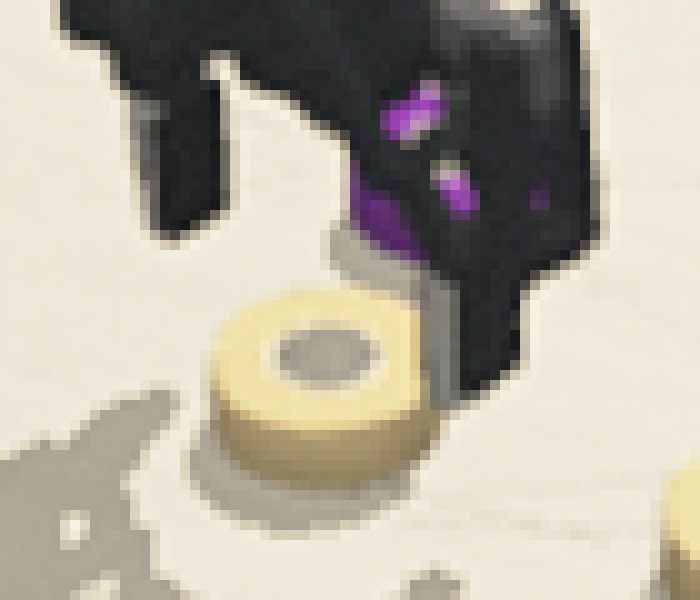

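The open tips are at (297.5,218) and (325.5,235), which puts them about 30 mm up with the TCP at −12 mm. They are laterally centred and no force shows, so there is room to go about 16 mm lower.

jog_arm([
  [0, 3, 0, 0, 0, 0],
  [0, 3, 0, 0, 0, 0],
  [0, 3, 0, 0, 0, 0],
  [0, 3, 0, 0, 0, 0],
  [0, 3, 0, 0, 0, 0],
  [0, 0, 0, 0, 0, 0],
])

```text
t: 6.45
tool_pos: [0.4317, -0.1634, -0.027]
tool_rot: [-1.559, 0.246, -0.247]
contact_force: [-0.5, 0.6, -0.7]
opening: 0.085
```

jog_arm([
  [0, 0, 0, 0, 0, 0],
  [0, 0, 0, 0, 0, 0],
  [0, 0, 0, 0, 0, 0],
  [0, 0, 0, 0, 0, 0],
  [0, 0, 0, 0, 0, 0],
  [0, 0, 0, 0, 0, 0],
  [0, 0, 0, 0, 0, 0],
], grip=48, grip_force=30)

```text
t: 7.15
tool_pos: [0.4326, -0.164, -0.0258]
tool_rot: [-1.559, 0.244, -0.249]
contact_force: [1.0, 0.2, 3.9]
opening: 0.0528
```

jog_arm([
  [0, 0, 0, 0, 0, 0],
  [0, -3, 0, 0, 0, 0],
  [0, -7, 0, 0, 0, 0],
  [0, -10, 0, 0, 0, 0],
  [0, -15, 0, 0, 0, 0],
  [0, -15, 0, 0, 0, 0],
  [0, -15, 0, 0, 0, 0],
  [0, 0, 0, 0, 0, 0],
], grip_force=50)

```text
t: 7.95
tool_pos: [0.4338, -0.1645, 0.0415]
tool_rot: [-1.561, 0.241, -0.252]
contact_force: [-0.1, -0.2, -1.0]
opening: 0.0516
```

```bash
python3 -c "
from h import *
go((.6098,-.267,.04))
s=ctrl.get_image('scene')[:,:,::-1].copy()
for b in blobs(s,(15,60,90),(32,255,255),60,1200):
    if 200<b[1]<420 and 180<b[2]<320: print('cream',b[:5])
cv2.imwrite('pics/s5.png',cv2.resize(s[170:260,270:410],(770,495),interpolation=2))"
```

```text
t 7.95 pos [ 0.4338 -0.1645  0.0415] open 0.0516 F [-0.1 -0.2 -1. ]
turn [0.003 0.    0.007]
(0.6098, -0.267, 0.04) now-axes [199.    3.1 -43.1] turned-axes [199.    1.5 -43.1]
cream (408.5, 346, 238, 25, 22)
cream (286.5, 211, 229, 20, 20)
cream (74.5, 411, 220, 10, 22)
cream (286.5, 244, 204, 22, 18)
cream (200.0, 300, 200, 21, 20)
```

View pics/s5.png

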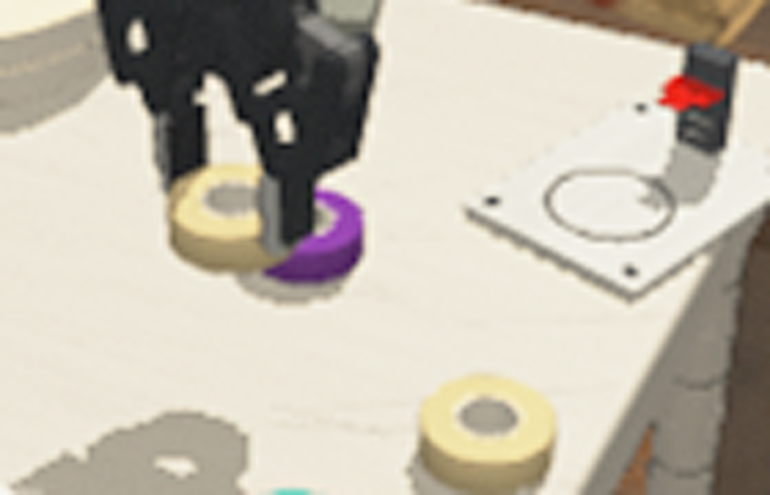

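Roll M is held flat and lifted, about 67 mm up by the TCP difference. The gauge is clear. Carrying it over.

jog_arm([
  [10, 0, -3, 0, 0, 0],
  [20, 0, -5, 0, 0, 0],
  [25, 0, -5, 0, 0, 0],
  [30, 0, -6, 0, 0, 0],
  [30, 0, -6, 0, 0, 0],
  [30, 0, -6, 0, 0, 0],
  [25, 0, -5, 0, 0, 0],
  [20, 0, -5, 0, 0, 0],
  [9, 0, -2, 0, 0, 0],
  [0, 0, 0, 0, 0, 0],
  [0, 0, 0, 0, 0, 0],
])

```text
t: 9.1
tool_pos: [0.6072, -0.2653, 0.038]
tool_rot: [-1.558, 0.247, -0.246]
contact_force: [-0.8, 0.1, -0.8]
opening: 0.0514
```

```bash
python3 -c "
from h import *
go((.6098,-.267,.01),(.6098,-.267,-.019))
for n in('top','scene'):
  s=ctrl.get_image(n)[:,:,::-1].copy()
  for b in blobs(s,(15,60,90),(32,255,255),40,1200):
    if 200<b[1]<420 and 100<b[2]<320: print(n,'cream',b[:5])
"
```

```text
t 9.1 pos [ 0.6072 -0.2653  0.038 ] open 0.0514 F [-0.8  0.1 -0.8]
turn [ 0.002  0.    -0.   ]
(0.6098, -0.267, 0.01) now-axes [ 3.  28.  -0.7] turned-axes [ 3.  28.  -0.8]
(0.6098, -0.267, -0.019) now-axes [ 0. 29.  0.] turned-axes [ 0. 29.  0.]
top cream (521.5, 370, 219, 27, 26)
scene cream (416.5, 346, 238, 25, 22)
scene cream (287.5, 210, 229, 21, 20)
scene cream (287.5, 244, 204, 22, 18)
scene cream (328.5, 371, 161, 20, 32)
scene cream (279.0, 250, 156, 29, 14)
```

jog_arm([
  [3, 8, -1, 0, 0, 0],
  [0, 12, 0, 0, 0, 0],
  [0, 12, 0, 0, 0, 0],
  [0, 10, 0, 0, 0, 0],
  [0, 5, 0, 0, 0, 0],
  [0, 4, 0, 0, 0, 0],
  [0, 2, 0, 0, 0, 0],
  [0, 0, 0, 0, 0, 0],
  [0, 0, 0, 0, 0, 0],
])

```text
t: 10.1
tool_pos: [0.611, -0.2681, -0.0133]
tool_rot: [-1.559, 0.244, -0.248]
contact_force: [-0.8, 0.3, 0.3]
opening: 0.0516
```

```bash
python3 -c "
from h import *
go((.6098,-.267,-.020))
s=ctrl.get_image('scene')[:,:,::-1].copy()
cv2.imwrite('pics/s6.png',cv2.resize(s[150:230,330:430],(700,560),interpolation=2))"
```

```text
t 10.1 pos [ 0.611  -0.2681 -0.0133] open 0.0516 F [-0.8  0.3  0.3]
turn [0.002 0.    0.003]
(0.6098, -0.267, -0.02) now-axes [-1.5  6.6  0.7] turned-axes [-1.5  6.7  0.7]
```

View pics/s6.png

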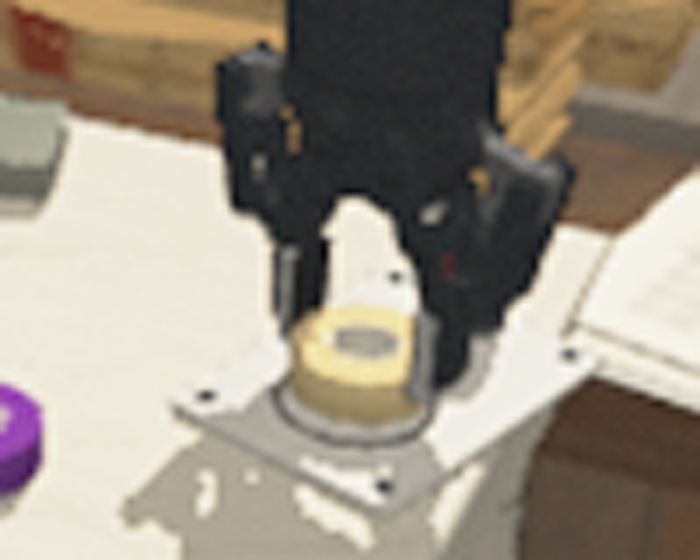

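The roll hangs just above the plate and is centred over the circle, at about (358,365) in the crop. Lowering the last bit.

jog_arm([
  [-1, 2, 0.5, 0, 0, 0],
  [0, 2, 0, 0, 0, 0],
  [0, 1, 0, 0, 0, 0],
  [0, 1, 0, 0, 0, 0],
  [0, 0, 0, 0, 0, 0],
  [0, 0, 0, 0, 0, 0],
])

```text
t: 10.75
tool_pos: [0.61, -0.2671, -0.0196]
tool_rot: [-1.559, 0.245, -0.248]
contact_force: [-1.1, 1.3, 2.9]
opening: 0.0516
```

jog_arm([
  [0, 0, 0, 0, 0, 0],
  [0, 0, 0, 0, 0, 0],
  [0, 0, 0, 0, 0, 0],
  [0, 0, 0, 0, 0, 0],
  [0, 0, 0, 0, 0, 0],
  [0, 0, 0, 0, 0, 0],
], grip=85)

```text
t: 11.35
tool_pos: [0.6098, -0.2671, -0.0199]
tool_rot: [-1.559, 0.245, -0.248]
contact_force: [0.5, 0.0, -0.0]
opening: 0.0849
```

jog_arm([
  [0, -10, 0, 0, 0, 0],
  [0, -20, 0, 0, 0, 0],
  [0, -20, 0, 0, 0, 0],
  [0, -20, 0, 0, 0, 0],
  [-15, 0, -6, 0, 0, 0],
  [-27, 0, -11, 0, 0, 0],
  [-30, 0, -12, 0, 0, 0],
  [-30, 0, -12, 0, 0, 0],
  [-30, 0, -12, 0, 0, 0],
  [-25, 0, -10, 0, 0, 0],
  [-12, 0, -5, 0, 0, 0],
  [0, 0, 0, 0, 0, 0],
])

```text
t: 12.55
tool_pos: [0.4274, -0.2797, 0.0505]
tool_rot: [-1.559, 0.246, -0.25]
contact_force: [0.6, 0.3, -0.1]
opening: 0.0846
```

```bash
python3 -c "
from h import *
go((.4281,-.2795,-.026))
r={}
for n in('top','scene'):
  s=ctrl.get_image(n)[:,:,::-1].copy();cv2.imwrite(f'pics/r_{n}.png',s)
  for b in blobs(s,(15,60,90),(32,255,255),40,1200):
    if 200<b[1]<420 and 100<b[2]<320: print(n,'cream',b[:5])
a=cv2.imread('pics/r_top.png')[100:260,300:420];b=cv2.imread('pics/r_scene.png')[160:270,330:420]
cv2.imwrite('pics/s7.png',np.hstack([cv2.resize(a,(360,480),interpolation=2),cv2.resize(b,(392,480),interpolation=2)]))"
```

```text
t 12.55 pos [ 0.4274 -0.2797  0.0505] open 0.0846 F [ 0.6  0.3 -0.1]
turn [ 0.002 -0.001  0.003]
(0.4281, -0.2795, -0.026) now-axes [ 0.4 76.5  0.6] turned-axes [ 0.6 76.5  0.4]
top cream (79.5, 228, 275, 22, 22)
top cream (292.5, 403, 240, 22, 25)
top cream (128.5, 370, 225, 25, 20)
top cream (512.5, 232, 213, 26, 27)
top cream (501.5, 362, 135, 26, 26)
scene cream (410.0, 346, 238, 25, 22)
scene cream (286.5, 211, 229, 20, 20)
scene cream (84.0, 410, 219, 12, 26)
scene cream (284.5, 244, 204, 22, 18)
scene cream (276.0, 250, 156, 29, 14)
```

View pics/s7.png

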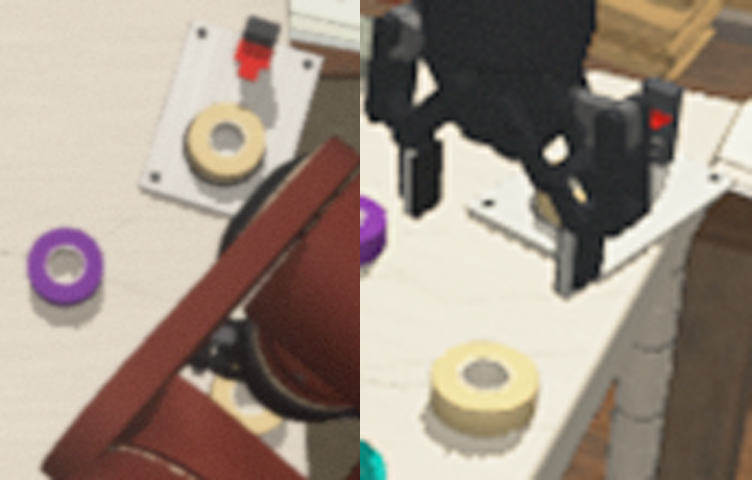

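The first roll lies flat and centred on the circle (top view), and roll R is undisturbed under the gripper. Going down on R.

jog_arm([
  [0.5, 15, 0.5, 0, 0, 0],
  [0, 20, 0, 0, 0, 0],
  [0, 15, 0, 0, 0, 0],
  [0, 12, 0, 0, 0, 0],
  [0, 8, 0, 0, 0, 0],
  [0, 3, 0, 0, 0, 0],
  [0, 3, 0, 0, 0, 0],
  [0, 0, 0, 0, 0, 0],
  [0, 0, 0, 0, 0, 0],
])

```text
t: 13.55
tool_pos: [0.4292, -0.2797, -0.0255]
tool_rot: [-1.56, 0.244, -0.249]
contact_force: [0.7, 0.5, 0.7]
opening: 0.085
```

```bash
python3 -c "
from h import *
print(plane('top',(374.5,147.5),.015))
go((.4281,-.2795,-.026))"
```

```text
[ 0.60822771 -0.26674791  0.015     ]
t 13.55 pos [ 0.4292 -0.2797 -0.0255] open 0.085 F [0.7 0.5 0.7]
turn [0.002 0.    0.003]
(0.4281, -0.2795, -0.026) now-axes [-1.1  0.5 -0.2] turned-axes [-1.1  0.5 -0.2]
```

jog_arm([
  [-1, 0, 0, 0, 0, 0],
  [0, 0, 0, 0, 0, 0],
  [0, 0, 0, 0, 0, 0],
  [0, 0, 0, 0, 0, 0],
  [0, 0, 0, 0, 0, 0],
  [0, 0, 0, 0, 0, 0],
  [0, 0, 0, 0, 0, 0],
  [0, 0, 0, 0, 0, 0],
], grip=46, grip_force=50)

```text
t: 14.35
tool_pos: [0.4284, -0.2796, -0.0251]
tool_rot: [-1.56, 0.244, -0.249]
contact_force: [-0.1, 0.2, 6.2]
opening: 0.0514
```

jog_arm([
  [0, -3, 0, 0, 0, 0],
  [0, -7, 0, 0, 0, 0],
  [0, -15, 0, 0, 0, 0],
  [0, -20, 0, 0, 0, 0],
  [0, -20, 0, 0, 0, 0],
  [0, -15, 0, 0, 0, 0],
  [0, 0, 0, 0, 0, 0],
  [0, 0, 0, 0, 0, 0],
])

```text
t: 15.15
tool_pos: [0.4277, -0.2788, 0.0542]
tool_rot: [-1.559, 0.245, -0.248]
contact_force: [0.2, -0.1, -1.1]
opening: 0.0517
```

```bash
python3 -c "
from h import *
go((.6093,-.267,.056))
s=ctrl.get_image('scene')[:,:,::-1].copy()
for b in blobs(s,(15,60,90),(32,255,255),40,1200):
    if 200<b[1]<420 and 100<b[2]<320: print('cream',b[:5])"
```

```text
t 15.15 pos [ 0.4277 -0.2788  0.0542] open 0.0517 F [ 0.2 -0.1 -1.1]
turn [0.002 0.    0.003]
(0.6093, -0.267, 0.056) now-axes [169.   -1.5  67.3] turned-axes [169.   -1.8  67.3]
cream (286.0, 211, 229, 20, 20)
cream (81.5, 410, 218, 12, 24)
cream (360.0, 347, 209, 23, 22)
cream (286.5, 244, 204, 22, 18)
cream (277.0, 250, 156, 29, 14)
```

jog_arm([
  [10, 0, 4, 0, 0, 0],
  [20, 0, 8, 0, 0, 0],
  [26, 0, 10, 0, 0, 0],
  [28, 0, 11, 0, 0, 0],
  [28, 0, 11, 0, 0, 0],
  [26, 0, 10, 0, 0, 0],
  [20, 0, 8, 0, 0, 0],
  [11, 0, 5, 0, 0, 0],
  [0, 0, 0, 0, 0, 0],
  [0, 0, 0, 0, 0, 0],
])

```text
t: 16.2
tool_pos: [0.6084, -0.2669, 0.0532]
tool_rot: [-1.559, 0.246, -0.246]
contact_force: [-0.4, 0.3, -0.5]
opening: 0.0514
```

```bash
python3 -c "
from h import *
go((.6093,-.267,.0))"
```

```text
t 16.2 pos [ 0.6084 -0.2669  0.0532] open 0.0514 F [-0.4  0.3 -0.5]
turn [0.002 0.001 0.   ]
(0.6093, -0.267, 0.0) now-axes [ 0.9 53.2  0.3] turned-axes [ 0.9 53.2  0.2]
```

Contact is expected at a TCP height of about −1.5 mm (24 − 25.5).

jog_arm([
  [0, 10, 0, 0, 0, 0],
  [0, 12, 0, 0, 0, 0],
  [0, 12, 0, 0, 0, 0],
  [0, 8, 0, 0, 0, 0],
  [0, 5, 0, 0, 0, 0],
  [0, 3, 0, 0, 0, 0],
  [0, 2, 0, 0, 0, 0],
  [0, 0, 0, 0, 0, 0],
  [0, 0, 0, 0, 0, 0],
])

```text
t: 17.1
tool_pos: [0.6096, -0.2675, 0.0026]
tool_rot: [-1.559, 0.244, -0.248]
contact_force: [-1.1, -0.2, -0.4]
opening: 0.0514
```

```bash
python3 -c "
from h import *
go((.6093,-.267,-.0015))"
```

```text
t 17.1 pos [ 0.6096 -0.2675  0.0026] open 0.0514 F [-1.1 -0.2 -0.4]
turn [0.002 0.    0.003]
(0.6093, -0.267, -0.0015) now-axes [-0.4  4.1  0.4] turned-axes [-0.4  4.1  0.4]
```

jog_arm([
  [0, 2, 0, 0, 0, 0],
  [0, 1, 0, 0, 0, 0],
  [0, 1, 0, 0, 0, 0],
  [0, 0, 0, 0, 0, 0],
  [0, 0, 0, 0, 0, 0],
])

```text
t: 17.6
tool_pos: [0.6094, -0.2674, -0.0011]
tool_rot: [-1.559, 0.245, -0.248]
contact_force: [-2.9, 2.6, 5.1]
opening: 0.0516
```

Contact is at the expected height. Releasing and retreating.

jog_arm([
  [0, 0, 0, 0, 0, 0],
  [0, 0, 0, 0, 0, 0],
  [0, 0, 0, 0, 0, 0],
  [0, 0, 0, 0, 0, 0],
  [0, 0, 0, 0, 0, 0],
  [0, 0, 0, 0, 0, 0],
], grip=85)

```text
t: 18.2
tool_pos: [0.6092, -0.2674, -0.002]
tool_rot: [-1.559, 0.245, -0.248]
contact_force: [-0.1, -0.1, -0.0]
opening: 0.0847
```

jog_arm([
  [0, -10, 0, 0, 0, 0],
  [0, -20, 0, 0, 0, 0],
  [0, -25, 0, 0, 0, 0],
  [0, -25, 0, 0, 0, 0],
  [0, -20, 0, 0, 0, 0],
  [-20, 0, 20, 0, 0, 0],
  [-25, 0, 30, 0, 0, 0],
  [-25, 0, 30, 0, 0, 0],
  [-25, 0, 35, 0, 0, 0],
  [-25, 0, 35, 0, 0, 0],
  [0, 0, 35, 0, 0, 0],
  [0, 0, 20, 0, 0, 0],
])

```text
t: 19.4
tool_pos: [0.5582, -0.0328, 0.0985]
tool_rot: [-1.559, 0.242, -0.247]
contact_force: [0.7, 0.6, -0.8]
opening: 0.0847
```

jog_arm([
  [0, 0, 30, 0, 0, 0],
  [0, 0, 30, 0, 0, 0],
  [0, 0, 30, 0, 0, 0],
  [0, 0, 0, 0, 0, 0],
  [0, 0, 0, 0, 0, 0],
])

```text
t: 19.9
tool_pos: [0.5862, 0.0509, 0.098]
tool_rot: [-1.559, 0.243, -0.247]
contact_force: [0.3, -0.2, -0.3]
opening: 0.0849
```

```bash
python3 -c "
from h import *
go()
for n in('top','scene'):
  s=ctrl.get_image(n)[:,:,::-1].copy();cv2.imwrite(f'pics/f_{n}.png',s)
  for b in blobs(s,(15,60,90),(32,255,255),40,1200):
    if 200<b[1]<420 and 100<b[2]<320 : print(n,'cream',b[:5])
a=cv2.imread('pics/f_top.png')[100:220,310:410];b=cv2.imread('pics/f_scene.png')[155:245,340:430]
cv2.imwrite('pics/s8.png',np.hstack([cv2.resize(a,(400,480),interpolation=2),cv2.resize(b,(400,480),interpolation=2)]))"
```

```text
t 19.9 pos [0.5862 0.0509 0.098 ] open 0.0849 F [ 0.3 -0.2 -0.3]
turn [0.002 0.002 0.003]
top cream (57.0, 228, 275, 22, 22)
top cream (499.0, 232, 213, 26, 26)
top cream (583.0, 362, 131, 28, 30)
scene cream (283.0, 211, 229, 20, 19)
scene cream (288.0, 244, 204, 22, 18)
scene cream (400.5, 371, 190, 23, 23)
scene cream (282.0, 250, 156, 29, 14)
```

View pics/s8.png

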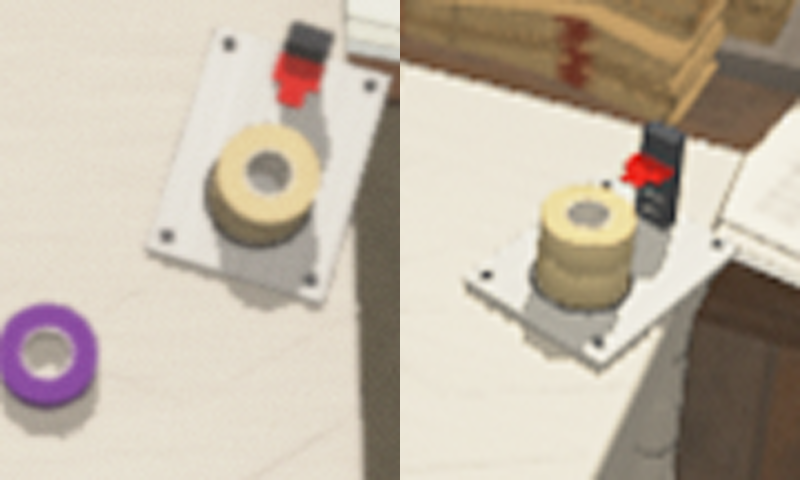

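The picture shows two rolls stacked flat and neatly on the circle, with the top face at top-crop (267,176). I'll check its centre and height, then hand in.

```bash
python3 -c "
from h import *
p=plane('top',(376.4,143.5),.042);print(p)
a=(310+(267+.5)/4-.5,100+(176+.5)/4-.5);b=(340+(188+.5)*90/400-.5,155+(214+.5)*90/480-.5)
q=tri(a,b);print(q)
if np.hypot(*(q[0][:2]-[.6098,-.267]))<.006: ctrl.finish_job();print('done')"
```

```text
[ 0.60800384 -0.26724695  0.042     ]
(array([ 0.60696081, -0.26721712,  0.04507367]), np.float64(0.001023213159365359))
the job is handed in; nothing more can be done
done
```

The tape pack is made up and handed in at about 20 s. Two cream rolls, the middle one and the right one, lie flat on each other on the gauge circle. The left roll was not touched, nor were the purple and turquoise look-alikes.

**Last checks**
- **Height:** the top of the pile measured 45 mm above the table from two views. All my camera heights read 2–3 mm high, so this agrees with the pointer's 42 mm. The second roll also made contact about where the given thicknesses predicted.
- **Centring:** the top roll is about 2–3 mm from the circle's measured centre. The first roll was about 1.7 mm off.
- **Force:** the highest reading was about 6 N. The gripper was open and clear of everything when I handed in.

**What disagreed**
- **Finger height:** the real fingertips were well above where the reported TCP put them; I judged roughly 20–30 mm from the picture. The first grasp closed above the roll without moving it. I then lowered the gripper in small steps while watching the force. From then on I used the gripping height found that way (roll underside about 25.5 mm above the reported TCP).
- **Grip opening:** with a roll held it read 51–53 mm, against the stated 54 mm width.

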